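Start the heated-sample test

ROBOT

A 6-joint arm with a two-finger parallel gripper is mounted at the origin on the work surface. World frame = base frame: x ahead of the robot, y to its left, z up, the work surface at z = 0. Lengths are in m, angles in rad, forces in N, time in s.
With the tool pointing down it reaches from about 0.3 to 0.775 m from the base axis. Payload 14.6 kg.
Tool frame: the origin (TCP) lies on the centre line of the jaws, within the pads' length; the fingertips stand 11 mm ahead of it and the grasp point (between the pads) lies 8 mm behind it; y points along the fingers, x is the direction in which the jaws open and shut, and the axes are right-handed (so a half turn about y gives the same grasp; the last joint's range is limited). The gripper opens to 94 mm and grips with 3 to 60 N. Pads are 16 mm wide; open, the fingers measure 119 mm over their backs; the gripper's body (75 mm by 177 mm) begins 78 mm behind the grasp point.
Start: joints at [-1.24, 0.3, 1.521, -0, 1.321, -0.067], TCP at [0.213, -0.507, 0.216] pointing down, gripper open.
Joint ranges: [-3.03, 3.03], [-0.79, 2.21], [0.23, 2.52], [-1.04, 4.18], [0, 3.07], [-2.55, 2.55]. Speed limits (rad/s): [2.22, 2.22, 2.57, 3.14, 3.14, 3.14].

INTERFACE

Orientations are given as [roll, pitch, yaw] about the fixed x, y, z axes, in that order (R = Rz(yaw) Ry(pitch) Rx(roll)).
In Python, from station import ctrl, imaging gives the robot as it stands. The module is installed in compiled form; this text tells all that it offers.
- The arm moves only by the tool apply_moves, never from a script. Its argument "deltas" is a list of rows, each an object with "dp": the shift along the tool's x, y, z in m, a list of three; "roll": the turn about the tool's y in rad; "grip": the closure, from -1 (fully open) to 1 (shut). In form: [{"dp": [tx, ty, tz], "roll": roll, "grip": grip}, ...]. A call has 1 to 10 rows; each row shifts and turns the commanded pose from where the row before left it, along the tool's axes as they then stand; what a row does not reach is not made up. A row lasts 1/8 s, in which the tool goes at most 62.5 mm and 10.7 degrees, less where a joint would pass 70% of its speed; a pose out of reach is approached as far as the arm can. A call with a gripper value outside its range is refused whole. The fingers move at their own pace and stop on an object; "newtons" is the grip in N (left out, the last holds). Time passes only in rows, so rows that do not move let the fingers close. It gives the time, the measured TCP pose, the force and the opening at its end, in the units of the state.
- ctrl.get_obs(): the state, without advancing time (a new reading comes with each control period).
- imaging.camera(name): name is "scene" or "top" or "wrist"; returns the picture (384x512x3 uint8, blue, green, red); there is no depth.
- imaging.camera_info(name): a dict with "K" (3x3 intrinsics, pixels), "world_from_camera" (4x4, takes a point from camera to world coordinates). Camera axes: x right, y down, z forward; pixel columns grow to the right and rows downward; lengths in m; the calibration is good to about 2 mm. The wrist camera is an equidistant fisheye: a pixel r from the principal point sees the ray r / f radians off the axis. A picture is of the moment at which its call begins: read the wrist's pose just before it. camera_info takes no time and is no camera call; for the wrist camera it gives the pose at the moment of the call.
- ctrl.hand_in(): hands the job in, once; it reports no verdict.
The state is a dict: "time_s": time; "qpos": joint angles; "joint_vel": joint speeds; "tau": joint torques, N m; "ee_pos": TCP position; "eef_rot": TCP orientation; "force": force on the tool from outside, world axes, zero at the start; "moment": the same for the moment, N m; "grip_width": finger opening in m.
Only numpy, scipy, OpenCV 4.12 (cv2) and the standard library are available. Lean on these libraries where they do the work, as an engineer would, in place of code of your own. Each camera call takes 0.05 s, during which the arm holds its last target. There are 200 camera calls.

TASK

Start the heated-sample test by pressing three controls in this order: tip the wide rocker on the power box fully over by pressing down its raised end, then push the square key on the heater controller fully in, where it stays, then press the round start button on the loose trigger box fully down, keep it down for about a second and let it come back up. Leave the long bar key unpressed, press no control before its turn, and do not lift or shift the trigger box or anything else standing on the bench; nothing needs gripping.

Things in the scene. Friction and masses are not known exactly. Their poses are not given: they have to be found in the camera images.
- power_box: Fixed grey metal box, 130 x 100 mm, top face 55 mm above the bench, carrying one wide rocker. Origin under its centre, x along its 130 mm side, z up.
- rocker_press (a point): Point to press: on the top face of the black rocker plate (72 mm long along the power box's x, 50 mm wide, on top of the power box), on the end that stands raised at the start (box's +x end, marked with a thin grey moulded rib), 25 mm from the hinge line at the plate's middle. It goes straight down about 10 mm as the rocker tips over. The point turns with the rocker.
- rocker (a joint): Tilt of the rocker: about 0 rad = off (+x end raised 0.2 rad), 0.40 rad = fully on (+x end down against the stop). It has no spring and stays where it is left; it tips with 1 to 3 N on that end; a flat fingertip bears on its outer edge first and on its inner edge at the end of the swing.
- controller: Fixed black heater controller, 100 mm (its x) x 150 mm (its y), top face 50 mm above the bench, with a square key, a long bar key and a dark display on top. Origin under its centre, z up.
- heat_key_top (a point): Centre of the top face of the square white key, 32 x 32 mm, standing 14 mm out of the controller's top when out; on the controller's +y side. Its centre is 78 mm from that of the bar key.
- heat_key (a joint): Depth of the square key: about 0 = out, 0.008 m = fully in. It moves straight down with about 3 N, and stays where it is pushed.
- vent_key_top (a point): Centre of the top face of the long white bar key, 54 x 18 mm, standing 14 mm out of the controller's top, on the controller's -y side. Not to be pressed.
- vent_key (a joint): Depth of the bar key: 0 = out, 0.008 m = fully in; moves with 3 N and stays where it is pushed. Leave at 0.
- trigger_box: Loose grey trigger box on a rubber foot, 90 x 90 mm, top face 40 mm above the bench, about 0.6 kg, with one round button in the middle of its top. Origin under its centre, z up.
- start_top (a point): Centre of the top face of the round white start button, 34 mm across, standing 14 mm out of the trigger box's top when out.
- start (a joint): Depth of the round button: 0 = out, 0.007 m = fully in. Spring-loaded: 1.5 N to start, 5 N fully in; it comes back out when let go.
- vial: Bystander, loose: small amber glass vial with black cap, 22 mm across, 48 mm tall, standing between the boxes; origin under its base.
- standoff: Bystander, loose: aluminium pillar 20 mm across, 40 mm tall with a 12 mm thin brass stud on top, standing between the boxes; origin under its base.
- heatsink: Bystander, loose: finned aluminium heat sink 50 x 50 x 30 mm, on the robot's side; origin under its base.
- screwdriver: Bystander, loose: screwdriver with black handle, 150 mm long, lying on the robot's side.
- breadboard: Bystander, loose: white plug-in circuit board 55 x 165 x 9 mm with a small black chip, lying beyond the boxes; origin under its base.
- jar: Bystander, loose: clear plastic jar with white lid, 56 mm across, 70 mm tall, beyond the boxes; origin under its base.
- sample: Bystander, loose: dark steel block 40 x 60 x 20 mm with an aluminium strip on top, beyond the boxes; origin under its base.
Mind the look-alikes: they are no part of the job. What is shaped like the trigger_box but turquoise is not meant. What is shaped like the power_box but green is not meant.

How it is judged:
By the outcome, as a careful person would: the job done as asked, in the order asked, and still so for the second after the job is handed in, with the robot touching nothing.
It also fails if it takes over 48 s, if anything falls off the work surface, if the arm or the gripper's body presses on something with over 40 N, if the wrist force passes 120 N, or if a joint passes its speed limit or range.

## Working session

There is one attempt and no reset: what is moved stays moved. The work goes in short steps, Python scripts to look and compute and a tool call to move; the robot and the scene stay as the last step left them, time stands still between calls to the robot, and variables do not carry over. Pictures are saved under pics/ and viewed, about 8 in all and at most 12, crops included, and the job is handed in when it is done.

Besides the shell and the picture viewer there is one more tool, called as a command line: name --argument value ..., lists and objects as JSON in quotes. apply_moves: Moves the arm, as the interface text tells. Its arguments: {"type":"object","properties":{"deltas":{"type":"array"},"newtons":{"type":"number"}},"required":["deltas"]}

```bash
mkdir -p pics; python3 - <<'E'
from station import ctrl, imaging
import cv2,numpy as np
for n in ["top","scene"]:
    cv2.imwrite(f"pics/{n}0.png",cv2.resize(imaging.camera(n),(800,600),interpolation=cv2.INTER_CUBIC))
    i=imaging.camera_info(n);print(n,np.round(i["K"],2).tolist(),np.round(i["world_from_camera"],4).tolist())
o=ctrl.get_obs();print({k:np.round(v,4).tolist() for k,v in o.items()})
E
```

```text
top [[411.81, 0.0, 247.6], [0.0, 411.81, 197.02], [0.0, 0.0, 1.0]] [[-0.0199, -0.9807, 0.1946, 0.3295], [-0.9997, 0.0166, -0.0185, 0.0245], [0.0149, -0.1949, -0.9807, 1.178], [0.0, 0.0, 0.0, 1.0]]
scene [[461.42, 0.0, 262.84], [0.0, 461.42, 192.35], [0.0, 0.0, 1.0]] [[0.0291, 0.7011, -0.7125, 1.3909], [0.9993, -0.0363, 0.0051, 0.0286], [-0.0223, -0.7121, -0.7017, 0.8966], [0.0, 0.0, 0.0, 1.0]]
{'time_s': 0.1, 'qpos': [-1.2396, 0.3004, 1.5215, 0.0, 1.3207, -0.0666], 'joint_vel': [0.0001, 0.0008, -0.0009, -0.0003, 0.0012, 0.0004], 'tau': [0.0018, -53.2645, -35.3281, 0.071, 0.0235, -0.0001], 'ee_pos': [0.213, -0.5069, 0.216], 'eef_rot': [-1.5707, 0.001, -1.173], 'force': [-0.1696, 0.0587, 0.0977], 'moment': [-0.0196, 0.0169, 0.0023], 'grip_width': 0.094}
```

View pics/top0.png

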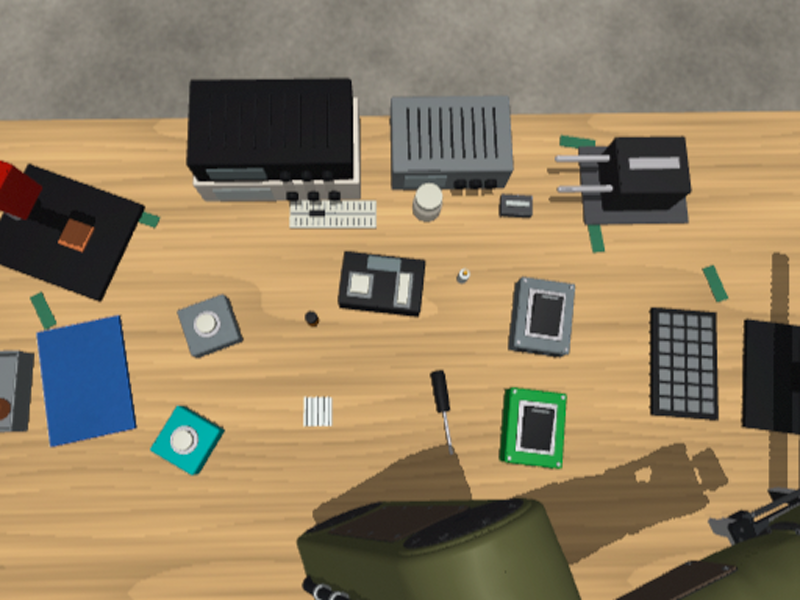

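View pics/scene0.png

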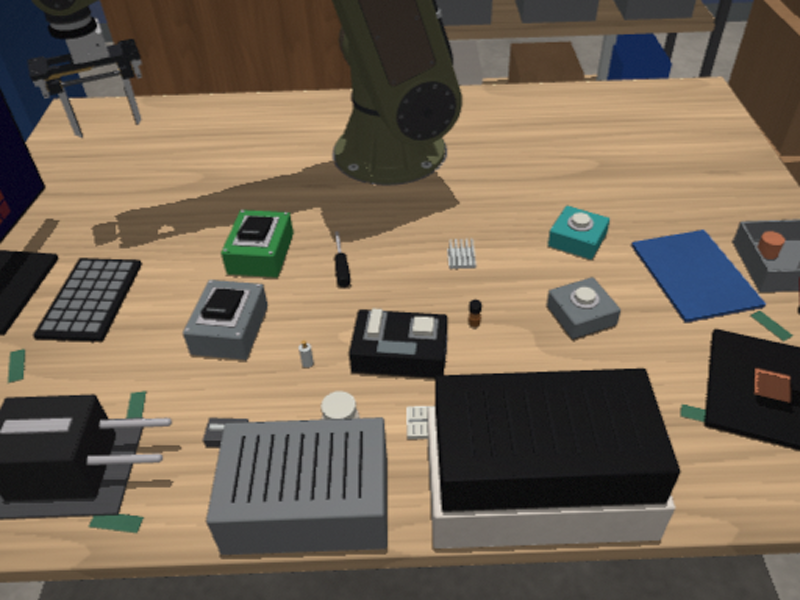

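```bash
cat > h.py <<'E'
from station import ctrl, imaging
import cv2,numpy as np
def uv2w(n,u,v,z):
    i=imaging.camera_info(n);T=np.array(i["world_from_camera"]);d=T[:3,:3]@np.linalg.inv(i["K"])@[u,v,1]
    return T[:3,3]+d*(z-T[2,3])/d[2]
def w2uv(n,p):
    i=imaging.camera_info(n);T=np.linalg.inv(i["world_from_camera"]);q=np.array(i["K"])@(T[:3,:3]@p+T[:3,3]);return q[:2]/q[2]
E
python3 - <<'E'
from h import *
def crops(n,cs,out):
    im=imaging.camera(n);t=[]
    for u,v in cs:
        t.append(cv2.resize(im[v-30:v+30,u-33:u+33],(264*1,240),interpolation=cv2.INTER_CUBIC))
    return np.hstack(t)
a=crops("top",[(347,202),(244,181),(134,208)],0)   # scale 4
b=crops("scene",[(144,204),(255,219),(373,197)],0)
cv2.imwrite("pics/crops.png",np.vstack([a,b]))
E
```

```text
(no output)
```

View pics/crops.png

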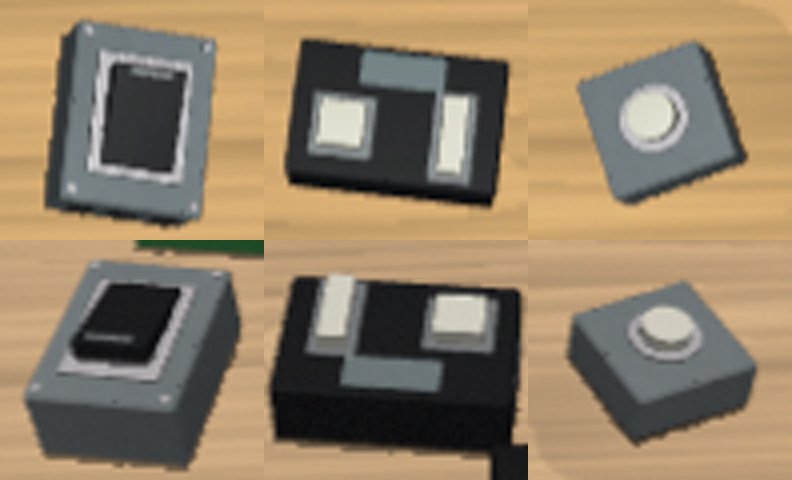

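```bash
python3 - <<'E'
from h import *
C={"top":[(347,202),(244,181),(134,208)],"scene":[(144,204),(255,219),(373,197)]}
def P(n,k,cx,cy,z):
    u,v=C[n][k];return uv2w(n,u-33+(cx+.5)/4-.5,v-30+(cy+.5)/4-.5,z)
pts={"top":dict(s=[(90,32),(208,47),(195,208),(71,188)],hk=(77,121),vk=(189,133),st=(123,117),rib=(153,72)),
"scene":dict(s=[(165,159),(36,146),(95,26),(220,32)],hk=(196,74),vk=(71,66),st=(139,84),rib=(108,98))}
for n,d in pts.items():
    s=np.array([P(n,0,*q,.055) for q in d["s"]]);c=s.mean(0);ax=(s[0]+s[1]-s[2]-s[3])
    hk,vk,st,rib=P(n,1,*d["hk"],.064),P(n,1,*d["vk"],.064),P(n,2,*d["st"],.054),P(n,0,*d["rib"],.07)
    print(n,"box",c.round(4),"yaw",np.arctan2(ax[1],ax[0]),"screwdist",np.linalg.norm(s[0]-s[3]),np.linalg.norm(s[0]-s[1]),"rib",rib.round(4))
    print(" hk",hk.round(4),"vk",vk.round(4),np.linalg.norm(hk-vk),"dir",np.arctan2(*(hk-vk)[:2]),"st",st.round(4))
    a=ax/np.linalg.norm(ax);print(" press",(c+.025*a).round(4))
E
```

```text
top box [ 0.536  -0.2787  0.055 ] yaw -0.16657603273644087 screwdist 0.11218475223816725 0.08343760498475496 rib [ 0.5654 -0.2851  0.07  ]
 hk [0.5972 0.0518 0.064 ] vk [ 0.5874 -0.0259  0.064 ] 0.07822918142385114 dir 0.1259325778352809 st [0.5303 0.3243 0.054 ]
 press [ 0.5607 -0.2828  0.055 ]
scene box [ 0.533 -0.277  0.055] yaw -0.1719714255640518 screwdist 0.11681110095001092 0.08498438848804823 rib [ 0.5561 -0.2841  0.07  ]
 hk [0.5989 0.0525 0.064 ] vk [ 0.588  -0.0254  0.064 ] 0.07865548831628545 dir 0.1382607431813886 st [0.5328 0.3261 0.054 ]
 press [ 0.5576 -0.2812  0.055 ]
```

apply_moves --deltas '[{"dp": [-0.0081, 0, 0.045], "roll": 0, "grip": 1}, {"dp": [-0.0081, 0, 0.045], "roll": 0, "grip": 1}, {"dp": [-0.0081, 0, 0.045], "roll": 0, "grip": 1}, {"dp": [-0.0081, 0, 0.045], "roll": 0, "grip": 1}, {"dp": [-0.0081, 0, 0.045], "roll": 0, "grip": 1}, {"dp": [-0.0081, 0, 0.045], "roll": 0, "grip": 1}, {"dp": [-0.0081, 0, 0.045], "roll": 0, "grip": 1}, {"dp": [-0.0081, 0, 0.045], "roll": 0, "grip": 1}, {"dp": [-0.0081, 0, 0.045], "roll": 0, "grip": 1}]' --newtons 10

```text
time_s: 1.32
ee_pos: [0.5593, -0.2819, 0.2163]
eef_rot: [-1.571, 0.0, -1.173]
force: [0.7, -1.1, -0.6]
grip_width: 0.0074
```

apply_moves --deltas '[{"dp": [0, 0, 0], "roll": 0.142, "grip": 1}, {"dp": [0, 0, 0], "roll": 0.142, "grip": 1}, {"dp": [0, 0, 0], "roll": 0.142, "grip": 1}, {"dp": [0, 0, 0], "roll": 0.142, "grip": 1}, {"dp": [0, 0, 0], "roll": 0, "grip": 1}, {"dp": [0, 0, 0], "roll": 0, "grip": 1}]'

```text
time_s: 2.08
ee_pos: [0.5582, -0.2829, 0.2163]
eef_rot: [-1.571, 0.0, -1.738]
force: [0.1, 0.1, 1.0]
grip_width: 0.0003
```

apply_moves --deltas '[{"dp": [0, 0.04, 0.001], "roll": 0, "grip": 1}, {"dp": [0, 0.04, 0], "roll": 0, "grip": 1}, {"dp": [0, 0.03, 0], "roll": 0, "grip": 1}, {"dp": [0, 0, 0], "roll": 0, "grip": 1}, {"dp": [0, 0, 0], "roll": 0, "grip": 1}]'

```text
time_s: 2.7
ee_pos: [0.5597, -0.2834, 0.108]
eef_rot: [-1.569, -0.001, -1.74]
force: [-0.1, 0.5, 0.9]
grip_width: 0.0002
```

```bash
python3 - <<'E'
from h import *
o=ctrl.get_obs();print(o["ee_pos"],o["force"])
im=imaging.camera("scene")[150:250,80:210]; t=imaging.camera("top")[145:245,285:415]
cv2.imwrite("pics/r1.png",np.hstack([cv2.resize(x,(400,308),interpolation=cv2.INTER_CUBIC) for x in (im,t)]))
E
```

```text
[ 0.55972429 -0.28343502  0.10796922] [-0.10445544  0.50183649  0.88862871]
```

View pics/r1.png

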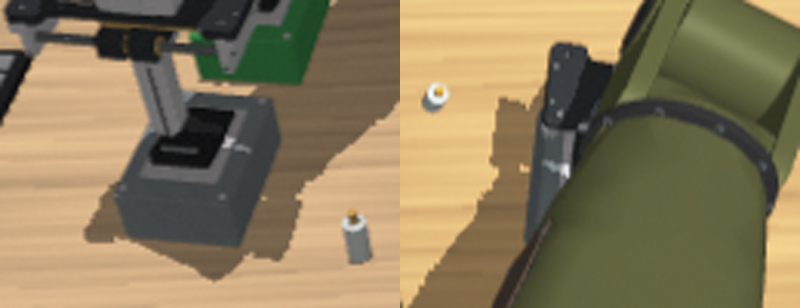

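The scene view shows the closed fingertips at about (170,130) in the crop, over the rocker between the hinge and the ribbed raised end (180,150). Next I creep down.

apply_moves --deltas '[{"dp": [0, 0.005, 0], "roll": 0, "grip": 1}, {"dp": [0, 0.005, 0], "roll": 0, "grip": 1}, {"dp": [0, 0.005, 0], "roll": 0, "grip": 1}, {"dp": [0, 0.003, 0], "roll": 0, "grip": 1}, {"dp": [0, 0, 0], "roll": 0, "grip": 1}, {"dp": [0, 0, 0], "roll": 0, "grip": 1}]'

```text
time_s: 3.55
ee_pos: [0.5593, -0.2832, 0.0886]
eef_rot: [-1.571, -0.0, -1.741]
force: [-0.7, 0.4, 0.1]
grip_width: 0.0008
```

apply_moves --deltas '[{"dp": [0, 0.003, 0], "roll": 0, "grip": 1}, {"dp": [0, 0.003, 0], "roll": 0, "grip": 1}, {"dp": [0, 0, 0], "roll": 0, "grip": 1}, {"dp": [0, 0, 0], "roll": 0, "grip": 1}]'

```text
time_s: 4.05
ee_pos: [0.559, -0.2831, 0.0823]
eef_rot: [-1.571, 0.0, -1.741]
force: [0.1, 0.3, -0.3]
grip_width: 0.0004
```

apply_moves --deltas '[{"dp": [0, 0.002, 0], "roll": 0, "grip": 1}, {"dp": [0, 0.002, 0], "roll": 0, "grip": 1}, {"dp": [0, 0, 0], "roll": 0, "grip": 1}, {"dp": [0, 0, 0], "roll": 0, "grip": 1}]'

```text
time_s: 4.55
ee_pos: [0.5595, -0.2832, 0.0788]
eef_rot: [-1.57, -0.0, -1.741]
force: [2.6, -0.7, 5.3]
grip_width: 0.0006
```

apply_moves --deltas '[{"dp": [0, 0.002, 0], "roll": 0, "grip": 1}, {"dp": [0, 0.002, 0], "roll": 0, "grip": 1}, {"dp": [0, 0, 0], "roll": 0, "grip": 1}, {"dp": [0, 0, 0], "roll": 0, "grip": 1}]'

```text
time_s: 5.05
ee_pos: [0.5606, -0.2835, 0.0763]
eef_rot: [-1.567, -0.001, -1.741]
force: [6.8, 0.9, 13.8]
grip_width: 0.0006
```

apply_moves --deltas '[{"dp": [0, 0.002, 0], "roll": 0, "grip": 1}, {"dp": [0, 0, 0], "roll": 0, "grip": 1}, {"dp": [0, 0, 0], "roll": 0, "grip": 1}]'

```text
time_s: 5.42
ee_pos: [0.5608, -0.2836, 0.0759]
eef_rot: [-1.565, -0.001, -1.741]
force: [1.4, 4.3, 28.1]
grip_width: 0.0001
```

apply_moves --deltas '[{"dp": [0, 0.002, 0], "roll": 0, "grip": 1}, {"dp": [0, 0, 0], "roll": 0, "grip": 1}, {"dp": [0, 0, 0], "roll": 0, "grip": 1}]'

```text
time_s: 5.8
ee_pos: [0.561, -0.2837, 0.0755]
eef_rot: [-1.565, -0.002, -1.741]
force: [-5.1, 6.9, 41.7]
grip_width: 0.0007
```

apply_moves --deltas '[{"dp": [0, -0.01, 0], "roll": 0, "grip": 1}, {"dp": [0, -0.05, 0], "roll": 0, "grip": 1}, {"dp": [0, -0.05, 0], "roll": 0, "grip": 1}, {"dp": [0, 0, 0], "roll": 0, "grip": 1}]'

```text
time_s: 6.3
ee_pos: [0.5599, -0.2837, 0.1839]
eef_rot: [-1.566, -0.002, -1.741]
force: [0.2, 0.1, -0.6]
grip_width: 0.0005
```

```bash
python3 - <<'E'
from h import *
o=ctrl.get_obs();print(o["ee_pos"],o["force"])
im=imaging.camera("scene")[174:234,104:184]; w=imaging.camera("wrist")
cv2.imwrite("pics/r2.png",np.hstack([cv2.resize(im,(400,300),interpolation=cv2.INTER_CUBIC),cv2.resize(w,(400,300))]))
E
```

```text
[ 0.55986626 -0.28366997  0.18392643] [ 0.19182476  0.14734262 -0.62846006]
```

View pics/r2.png

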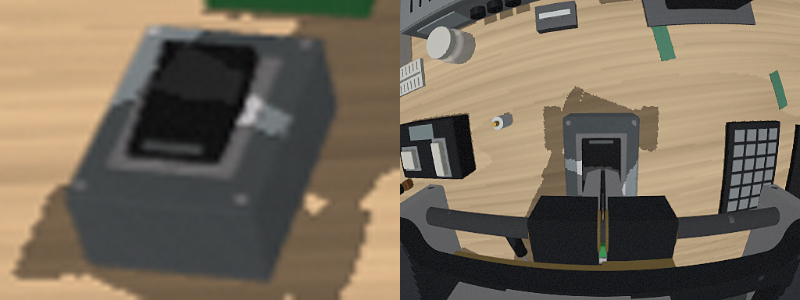

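```bash
python3 - <<'E'
from h import *
c=np.array([.5345,-.278]);y=-.169;a=np.array([np.cos(y),np.sin(y)]);b=np.array([-a[1],a[0]])
def corners(H,t,s=1):
    return [w2uv("scene",np.r_[c+a*sx*.036*np.cos(t)+b*sy*.025,H+sx*.036*np.sin(t)]) for sx,sy in((1,-1),(1,1),(-1,-1),(-1,1))]
# observed first (off) & now, crop->pixel
print("now obs (126,155)(218,162)(165,42)(255,50)")
for H in(.064,.069):
  for t in(.2,0,-.1,-.2):
    print(H,t,[tuple(np.round((p+.5-[104,174])*5-.5).astype(int)) for p in corners(H,t)])
E
```

```text
now obs (126,155)(218,162)(165,42)(255,50)
0.064 0.2 [(np.int64(118), np.int64(135)), (np.int64(213), np.int64(144)), (np.int64(170), np.int64(60)), (np.int64(261), np.int64(68))]
0.064 0 [(np.int64(121), np.int64(146)), (np.int64(216), np.int64(155)), (np.int64(168), np.int64(49)), (np.int64(259), np.int64(57))]
0.064 -0.1 [(np.int64(123), np.int64(151)), (np.int64(217), np.int64(159)), (np.int64(166), np.int64(45)), (np.int64(258), np.int64(52))]
0.064 -0.2 [(np.int64(125), np.int64(155)), (np.int64(219), np.int64(163)), (np.int64(165), np.int64(40)), (np.int64(256), np.int64(48))]
0.069 0.2 [(np.int64(116), np.int64(129)), (np.int64(211), np.int64(137)), (np.int64(168), np.int64(53)), (np.int64(259), np.int64(61))]
0.069 0 [(np.int64(119), np.int64(139)), (np.int64(214), np.int64(148)), (np.int64(166), np.int64(42)), (np.int64(257), np.int64(50))]
0.069 -0.1 [(np.int64(120), np.int64(144)), (np.int64(215), np.int64(153)), (np.int64(164), np.int64(38)), (np.int64(256), np.int64(45))]
0.069 -0.2 [(np.int64(122), np.int64(148)), (np.int64(217), np.int64(157)), (np.int64(163), np.int64(33)), (np.int64(254), np.int64(41))]
```

apply_moves --deltas '[{"dp": [-0.0422, 0, -0.0024], "roll": 0, "grip": 1}, {"dp": [-0.0422, 0, -0.0024], "roll": 0, "grip": 1}, {"dp": [-0.0422, 0, -0.0024], "roll": 0, "grip": 1}, {"dp": [-0.0422, 0, -0.0024], "roll": 0, "grip": 1}, {"dp": [-0.0422, 0, -0.0024], "roll": 0, "grip": 1}, {"dp": [-0.0422, 0, -0.0024], "roll": 0, "grip": 1}, {"dp": [-0.0422, 0, -0.0024], "roll": 0, "grip": 1}, {"dp": [-0.0422, 0, -0.0024], "roll": 0, "grip": 1}, {"dp": [0, 0, 0], "roll": 0, "grip": 1}, {"dp": [0, 0, 0], "roll": 0, "grip": 1}]'

```text
time_s: 7.65
ee_pos: [0.5969, 0.0523, 0.1791]
eef_rot: [-1.573, -0.001, -1.741]
force: [-0.3, -0.6, 1.0]
grip_width: 0.0007
```

```bash
python3 - <<'E'
from h import *
o=ctrl.get_obs();p=np.array(o["ee_pos"]);print(p,o["eef_rot"],o["force"],o["qpos"][5])
y=o["eef_rot"][2];d=np.array([.598,.052])-p[:2];print("dx",d@[np.cos(y),np.sin(y)],"dz",d@[-np.sin(y),np.cos(y)])
im=imaging.camera("scene"); print("tip uv pred",w2uv("scene",p-[0,0,.011]))
cv2.imwrite("pics/k1.png",cv2.resize(im[150:270,175:335],(640,480),interpolation=cv2.INTER_CUBIC))
E
```

```text
[0.59686834 0.05233111 0.17905369] [-1.57323609e+00 -7.12204071e-04 -1.74095866e+00] [-0.25717782 -0.61743391  1.01846271] 1.7674499031113349
dx 0.00013469206513325895 dz 0.0011713887450719035
tip uv pred [270.04532778 175.761333  ]
```

View pics/k1.png

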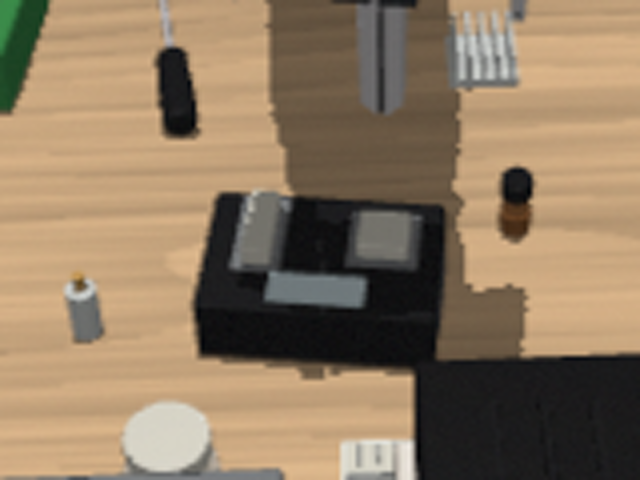

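The fingertips appear at (381,107), where the calibration predicts (380,103), and the key is directly below at (385,237). Descending now.

apply_moves --deltas '[{"dp": [0, 0.03, 0.001], "roll": 0, "grip": 1}, {"dp": [0, 0.03, 0], "roll": 0, "grip": 1}, {"dp": [0, 0.025, 0], "roll": 0, "grip": 1}, {"dp": [0, 0.006, 0], "roll": 0, "grip": 1}, {"dp": [0, 0, 0], "roll": 0, "grip": 1}, {"dp": [0, 0, 0], "roll": 0, "grip": 1}]'

```text
time_s: 8.45
ee_pos: [0.5989, 0.0524, 0.0906]
eef_rot: [-1.569, 0.0, -1.741]
force: [-1.0, 0.1, 0.1]
grip_width: 0.0006
```

apply_moves --deltas '[{"dp": [0, 0.002, 0], "roll": 0, "grip": 1}, {"dp": [0, 0.002, 0], "roll": 0, "grip": 1}, {"dp": [0, 0.002, 0], "roll": 0, "grip": 1}, {"dp": [0, 0.002, 0], "roll": 0, "grip": 1}, {"dp": [0, 0, 0], "roll": 0, "grip": 1}, {"dp": [0, 0, 0], "roll": 0, "grip": 1}]'

```text
time_s: 9.2
ee_pos: [0.5985, 0.0527, 0.0815]
eef_rot: [-1.571, 0.0, -1.741]
force: [-0.3, 0.5, 0.3]
grip_width: 0.0008
```

apply_moves --deltas '[{"dp": [0, 0.002, 0], "roll": 0, "grip": 1}, {"dp": [0, 0.002, 0], "roll": 0, "grip": 1}, {"dp": [0, 0, 0], "roll": 0, "grip": 1}, {"dp": [0, 0, 0], "roll": 0, "grip": 1}]'

```text
time_s: 9.7
ee_pos: [0.5984, 0.0527, 0.0775]
eef_rot: [-1.571, 0.0, -1.741]
force: [-0.0, -0.4, 0.5]
grip_width: 0.0003
```

apply_moves --deltas '[{"dp": [0, 0.002, 0], "roll": 0, "grip": 1}, {"dp": [0, 0.002, 0], "roll": 0, "grip": 1}, {"dp": [0, 0, 0], "roll": 0, "grip": 1}, {"dp": [0, 0, 0], "roll": 0, "grip": 1}]'

```text
time_s: 10.2
ee_pos: [0.5984, 0.0527, 0.0734]
eef_rot: [-1.571, -0.0, -1.741]
force: [0.6, -0.7, -0.7]
grip_width: 0.0005
```

apply_moves --deltas '[{"dp": [0, 0.002, 0], "roll": 0, "grip": 1}, {"dp": [0, 0.002, 0], "roll": 0, "grip": 1}, {"dp": [0, 0, 0], "roll": 0, "grip": 1}, {"dp": [0, 0, 0], "roll": 0, "grip": 1}]'

```text
time_s: 10.7
ee_pos: [0.5983, 0.0527, 0.0693]
eef_rot: [-1.571, -0.0, -1.741]
force: [-0.7, -0.8, -0.4]
grip_width: 0.0008
```

apply_moves --deltas '[{"dp": [0, 0.002, 0], "roll": 0, "grip": 1}, {"dp": [0, 0.001, 0], "roll": 0, "grip": 1}, {"dp": [0, 0, 0], "roll": 0, "grip": 1}, {"dp": [0, 0, 0], "roll": 0, "grip": 1}]'

```text
time_s: 11.2
ee_pos: [0.5985, 0.0527, 0.0671]
eef_rot: [-1.571, 0.0, -1.741]
force: [-4.2, 0.2, 9.0]
grip_width: 0.0003
```

apply_moves --deltas '[{"dp": [0, 0.002, 0], "roll": 0, "grip": 1}, {"dp": [0, 0, 0], "roll": 0, "grip": 1}, {"dp": [0, 0, 0], "roll": 0, "grip": 1}]'

```text
time_s: 11.58
ee_pos: [0.5987, 0.0527, 0.0667]
eef_rot: [-1.57, 0.0, -1.741]
force: [-12.0, 0.2, 24.3]
grip_width: 0.0003
```

apply_moves --deltas '[{"dp": [0, -0.01, 0], "roll": 0, "grip": 1}, {"dp": [0, -0.05, 0], "roll": 0, "grip": 1}, {"dp": [0, -0.05, 0], "roll": 0, "grip": 1}, {"dp": [0, 0, 0], "roll": 0, "grip": 1}]'

```text
time_s: 12.08
ee_pos: [0.5999, 0.0528, 0.1785]
eef_rot: [-1.564, 0.001, -1.741]
force: [0.7, -0.1, -0.5]
grip_width: 0.0004
```

```bash
python3 - <<'E'
from h import *
o=ctrl.get_obs();p=np.array(o["ee_pos"]);print(p,o["eef_rot"],o["force"],o["qpos"][5])
y=o["eef_rot"][2];d=np.array([.5315,.325])-p[:2];print("dx",d@[np.cos(y),np.sin(y)],"dz",d@[-np.sin(y),np.cos(y)])
im=imaging.camera("scene")
cv2.imwrite("pics/k2.png",cv2.resize(im[150:270,95:295],(800,480),interpolation=cv2.INTER_CUBIC))
E
```

```text
[0.59994775 0.05276134 0.17845365] [-1.56403741e+00  1.37648999e-03 -1.74098114e+00] [ 0.66636024 -0.13883736 -0.49301638] 1.7678758000626413
dx -0.2567131434384347 dz -0.11356648451187136
```

View pics/k2.png

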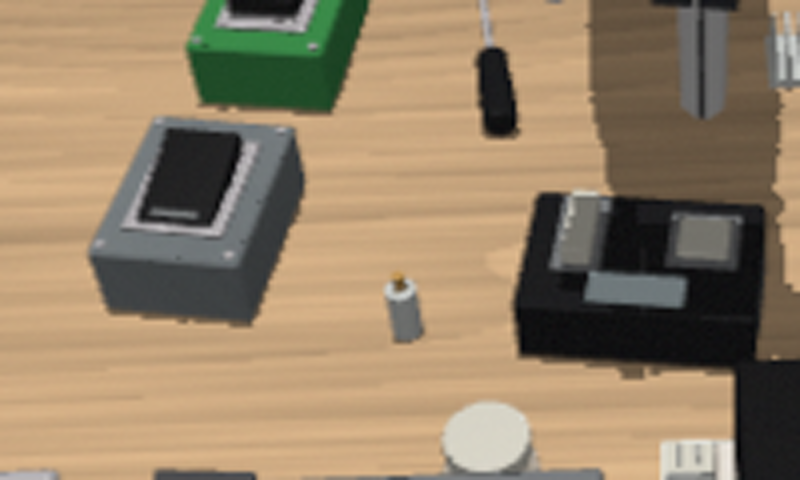

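apply_moves --deltas '[{"dp": [0, 0, 0], "roll": -0.142, "grip": 1}, {"dp": [0, 0, 0], "roll": -0.142, "grip": 1}, {"dp": [0, 0, 0], "roll": -0.142, "grip": 1}, {"dp": [0, 0, 0], "roll": -0.142, "grip": 1}, {"dp": [0, 0, 0], "roll": 0, "grip": 1}]'

```text
time_s: 12.75
ee_pos: [0.598, 0.0527, 0.173]
eef_rot: [-1.573, 0.001, -1.174]
force: [0.4, 0.1, -0.2]
grip_width: 0.0007
```

apply_moves --deltas '[{"dp": [-0.0396, 0, 0.0061], "roll": 0, "grip": 1}, {"dp": [-0.0396, 0, 0.0061], "roll": 0, "grip": 1}, {"dp": [-0.0396, 0, 0.0061], "roll": 0, "grip": 1}, {"dp": [-0.0396, 0, 0.0061], "roll": 0, "grip": 1}, {"dp": [-0.0396, 0, 0.0061], "roll": 0, "grip": 1}, {"dp": [-0.0396, 0, 0.0061], "roll": 0, "grip": 1}, {"dp": [-0.0396, 0, 0.0061], "roll": 0, "grip": 1}, {"dp": [0, 0, 0], "roll": 0, "grip": 1}, {"dp": [0, 0, 0], "roll": 0, "grip": 1}]'

```text
time_s: 13.88
ee_pos: [0.5304, 0.3242, 0.1738]
eef_rot: [-1.572, -0.0, -1.175]
force: [0.4, -0.3, 0.6]
grip_width: 0.0005
```

```bash
python3 - <<'E'
from h import *
o=ctrl.get_obs();p=np.array(o["ee_pos"]);print(p,o["eef_rot"],o["force"],o["qpos"][5])
y=o["eef_rot"][2];d=np.array([.5315,.325])-p[:2];print("dx",d@[np.cos(y),np.sin(y)],"dz",d@[-np.sin(y),np.cos(y)])
im=imaging.camera("scene"); print("tip uv crop pred",(w2uv("scene",p-[0,0,.011])-[313,130])*4)
cv2.imwrite("pics/s1.png",cv2.resize(im[130:250,313:433],(480,480),interpolation=cv2.INTER_CUBIC))
E
```

```text
[0.53038255 0.32424784 0.17375508] [-1.57180272e+00 -2.60403350e-04 -1.17497256e+00] [ 0.36339726 -0.34046315  0.59966947] 1.6648992077373814
dx -0.0002631463789776962 dz 0.0013210506489413478
tip uv crop pred [267.87970393 100.01992148]
```

View pics/s1.png

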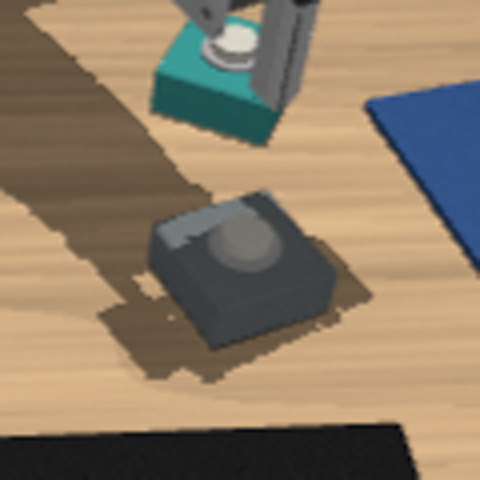

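apply_moves --deltas '[{"dp": [0, 0.03, 0.001], "roll": 0, "grip": 1}, {"dp": [0, 0.03, 0], "roll": 0, "grip": 1}, {"dp": [0, 0.025, 0], "roll": 0, "grip": 1}, {"dp": [0, 0.015, 0], "roll": 0, "grip": 1}, {"dp": [0, 0, 0], "roll": 0, "grip": 1}, {"dp": [0, 0, 0], "roll": 0, "grip": 1}, {"dp": [0, 0, 0], "roll": 0, "grip": 1}]'

```text
time_s: 14.8
ee_pos: [0.5318, 0.3253, 0.0755]
eef_rot: [-1.569, 0.0, -1.173]
force: [0.2, -0.4, -0.1]
grip_width: -0.0
```

```bash
python3 - <<'E'
from h import *
o=ctrl.get_obs();p=np.array(o["ee_pos"]);print(p,o["eef_rot"],o["force"])
im=imaging.camera("scene"); print("tip uv crop pred",(w2uv("scene",p-[0,0,.011])-[333,150])*6)
cv2.imwrite("pics/s2.png",cv2.resize(im[150:230,333:413],(480,480),interpolation=cv2.INTER_CUBIC))
E
```

```text
[0.53175818 0.32533339 0.0754835 ] [-1.56921430e+00  1.50171436e-04 -1.17316094e+00] [ 0.21645567 -0.3522911  -0.08566235]
tip uv crop pred [249.57890354 206.67220428]
```

View pics/s2.png

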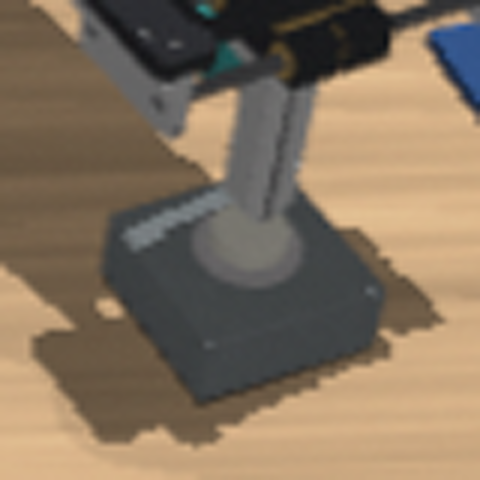

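apply_moves --deltas '[{"dp": [0, 0.004, 0], "roll": 0, "grip": 1}, {"dp": [0, 0.003, 0], "roll": 0, "grip": 1}, {"dp": [0, 0.003, 0], "roll": 0, "grip": 1}, {"dp": [0, 0, 0], "roll": 0, "grip": 1}, {"dp": [0, 0, 0], "roll": 0, "grip": 1}]'

```text
time_s: 15.48
ee_pos: [0.5313, 0.3251, 0.0645]
eef_rot: [-1.571, -0.0, -1.173]
force: [-1.8, -0.9, 2.6]
grip_width: 0.0006
```

apply_moves --deltas '[{"dp": [0, 0.002, 0], "roll": 0, "grip": 1}, {"dp": [0, 0.002, 0], "roll": 0, "grip": 1}, {"dp": [0, 0.002, 0], "roll": 0, "grip": 1}, {"dp": [0, 0.001, 0], "roll": 0, "grip": 1}, {"dp": [0, 0, 0], "roll": 0, "grip": 1}]'

```text
time_s: 16.1
ee_pos: [0.5315, 0.3253, 0.0582]
eef_rot: [-1.57, 0.0, -1.173]
force: [-5.2, -2.3, 10.5]
grip_width: 0.0008
```

apply_moves --deltas '[{"dp": [0, 0.0005, -0.0005], "roll": 0, "grip": 1}, {"dp": [0, 0, 0], "roll": 0, "grip": 1}, {"dp": [0, 0, 0], "roll": 0, "grip": 1}, {"dp": [0, 0, 0], "roll": 0, "grip": 1}, {"dp": [0, 0, 0], "roll": 0, "grip": 1}, {"dp": [0, 0, 0], "roll": 0, "grip": 1}, {"dp": [0, 0, 0], "roll": 0, "grip": 1}]'

```text
time_s: 16.98
ee_pos: [0.5314, 0.3252, 0.0581]
eef_rot: [-1.569, 0.0, -1.173]
force: [-2.8, -1.6, 13.5]
grip_width: 0.0002
```

apply_moves --deltas '[{"dp": [0, -0.005, 0], "roll": 0, "grip": 1}, {"dp": [0, -0.01, 0], "roll": 0, "grip": 1}, {"dp": [0, -0.05, 0], "roll": 0, "grip": 1}, {"dp": [0, -0.05, 0], "roll": 0, "grip": 1}, {"dp": [0, -0.02, 0], "roll": 0, "grip": 1}, {"dp": [0, 0, 0], "roll": 0, "grip": 1}, {"dp": [0, 0, 0], "roll": 0, "grip": 1}]'

```text
time_s: 17.85
ee_pos: [0.5304, 0.3247, 0.1905]
eef_rot: [-1.573, -0.0, -1.173]
force: [0.1, -0.8, -1.3]
grip_width: 0.0002
```

```bash
python3 - <<'E'
from h import *
o=ctrl.get_obs();print(o["ee_pos"],o["force"],o["time_s"])
im=imaging.camera("scene")
cv2.imwrite("pics/e.png",cv2.resize(im[125:285,100:420],(800,400),interpolation=cv2.INTER_CUBIC))
E
```

```text
[0.53040776 0.32469028 0.19046527] [ 0.13729941 -0.77232005 -1.28874018] 17.85
```

View pics/e.png

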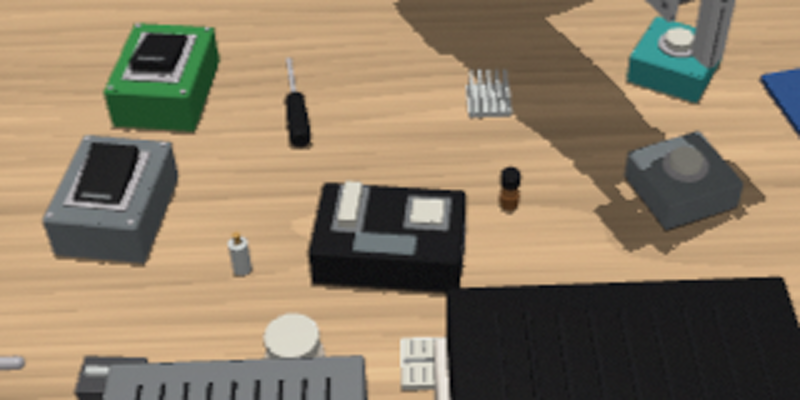

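```bash
python3 -c "
from station import ctrl
print(ctrl.hand_in())"
```

```text
the job is handed in; nothing more can be done
None
```

I pressed the three controls in the order asked and handed the job in at about 18 s of the 48 s allowed. The robot was clear of everything, with the fingers about 125 mm above the trigger box.

- **Rocker:** pressed until it stopped hard; the force reached about 42 N at the fingertips, more than needed. In the picture its tilt fits the fully-on position, about -0.19 rad against an expected -0.2. The fingertips met it roughly 4 mm higher than I had worked out from the picture. I did not resolve that difference.
- **Square key:** it stopped at 0.056 m fingertip height, the expected fully-in depth, and I held it with 24 N. The last picture shows it still in.
- **Start button:** held at its stop for about 1 s with 10–13 N, with the fingertip about 47 mm above the bench as predicted for fully in. I then let go, and the last picture shows it back up.

In the last picture the bar key is still out. The trigger box and everything else in view look where they were; I checked that by eye, not by measuring. Sideways force on the trigger box reached about 6 N during the press. No check failed.

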